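Put the counted coin tubes away from the funnel carousel

TASK

Put away the filled coin tubes that stand in the carousel's rack under the counting funnel. First swing the storage case's lid back until it meets its stop, then turn the carousel by its post half a turn anticlockwise, until its detent holds it, to bring the tubes clear of the funnel, and put every tube into the case, standing or lying. When all are in, shut the lid fully and turn the carousel back to its home detent; leave the cup, loupe, jar, medal and capsule where they are.

Things in the scene. Friction and masses are not known exactly. Their poses are not given: they have to be found in the camera images.
- case: Aluminium storage case, an open-topped box 150 x 200 x 80 mm (x, y, z), walls and floor 5 mm thick, fixed to the shelf. Origin: centre of its underside; x points away from the robot towards the hinge side, y along the hinge, z up.
- case_lid (a joint): Hinge of the case's flat lid (150 x 200 mm, 8 mm thick). 0 rad = shut; it grows as the lid rises; it meets its open stop at 1.85 rad (leaning back past upright). The hinge is stiff: the lid stays wherever it is left. The start is shut or a little ajar (up to 0.3 rad).
- case_lid_hinge (a point): Point on the lid's hinge line, at the middle of the case's far (+x) upper rim, 80 mm above the shelf, level with the underside of the shut lid.
- case_lid_handle (a point): Grip point of the lid's black knob (round head 28 mm across, from 22 to 43 mm above the lid). Shut: 120 mm nearer the robot than the hinge line (30 mm from the front edge), 35 mm above the lid's top face and 43 mm above the hinge line; it turns with the lid about the hinge.
- carousel: Fixed base of the coin carousel; origin on the turning axis, at shelf level. Its +x points to the rear, where a grey plastic funnel (100 mm wide at the top, spout 105 mm and rim 200 mm above the shelf, centred 70 mm from the axis) hangs from a steel stand on a dark 70 mm high housing behind the disc (135 to 201 mm from the axis, 70 mm wide).
- turntable (a joint): Turning angle of the carousel's aluminium disc (264 mm across, top 24 mm above the shelf); grows anticlockwise seen from above. Sprung detents at 0 (home: the tube rack lies below the funnel), 3.142 rad (half a turn: the rack lies on the robot's side); it can be turned on to 4.0 rad. Within about 1 rad of a detent it is drawn towards it and settles within 0.05 rad; crossing between two takes about 2 N at the post. It cannot turn clockwise past home. Starts at 0.
- turntable_post (a point): Upright steel post on the disc, the handle for turning it: 14 mm diameter, round, 105 mm from the axis, from 24 to 84 mm above the shelf. The point is 61 mm above the shelf, on the post's axis. The post lies 90 degrees anticlockwise of the rack.
- rack_center (a point): Centre of the inner floor (28 mm above the shelf) of the grey tube rack fixed on the disc: an open trough, inside 42 x 164 mm, walls 4 mm thick and 30 mm high above its floor; x is across the trough (outwards from the axis), y along it.
- tube0_mid (a point): A filled coin tube (may be absent): square clear tube 32 x 32 mm with a low round white cap, 62 mm high in all (square part 56 mm), 0.1 to 0.2 kg, coins showing inside. The point is its centre, 31 mm above its underside; its z is the tube's long axis (up while it stands), x and y are square to its sides. Starts standing in the rack on the carousel.
- tube1_mid (a point): A filled coin tube (may be absent): square clear tube 32 x 32 mm with a low round white cap, 62 mm high in all (square part 56 mm), 0.1 to 0.2 kg, coins showing inside. The point is its centre, 31 mm above its underside; its z is the tube's long axis (up while it stands), x and y are square to its sides. Starts standing in the rack on the carousel.
- tube2_mid (a point): A filled coin tube (may be absent): square clear tube 32 x 32 mm with a low round white cap, 62 mm high in all (square part 56 mm), 0.1 to 0.2 kg, coins showing inside. The point is its centre, 31 mm above its underside; its z is the tube's long axis (up while it stands), x and y are square to its sides. Starts standing in the rack on the carousel.
- tube3_mid (a point): A filled coin tube (may be absent): square clear tube 32 x 32 mm with a low round white cap, 62 mm high in all (square part 56 mm), 0.1 to 0.2 kg, coins showing inside. The point is its centre, 31 mm above its underside; its z is the tube's long axis (up while it stands), x and y are square to its sides. Starts standing in the rack on the carousel.
- cup: White enamel cup, 60 mm across, 45 mm high; a bystander. Origin: centre of its underside.
- loupe: Black loupe, 32 mm across, 24 mm high, with a short side arm; a bystander. Origin: centre of its underside.
- jar: Glass jar, 48 mm across, 70 mm high; a bystander. Origin: centre of its underside.
- capsule0: Steel medal, 44 mm across, 8 mm thick, lying flat; a bystander. Origin: centre of its underside.
- capsule1: Round clear coin capsule, 44 mm across, 8 mm thick, lying flat; a bystander. Origin: centre of its underside.

How it is judged:
On the way, in this order (a step that is already met when the one before it is completed fails the run):
1. the lid is open against its stop (hinge above 1.79 rad) (value of joint case_lid above 1.79 rad), for 0.2 s.
2. the carousel rests in its detent on the near side (3.142 rad, within 0.12) (value of joint turntable between 3.0216 and 3.2616 rad and velocity of joint turntable between -0.1 and 0.1 rad/s), for 0.3 s.
3. every tube is inside the case (x of tube0_mid in the frame of case between -0.072 and 0.072 m and y of tube0_mid in the frame of case between -0.097 and 0.097 m and z of tube0_mid in the frame of case between 0 and 0.06 m and x of tube1_mid in the frame of case between -0.072 and 0.072 m and y of tube1_mid in the frame of case between -0.097 and 0.097 m and z of tube1_mid in the frame of case between 0 and 0.06 m and x of tube2_mid in the frame of case between -0.072 and 0.072 m and y of tube2_mid in the frame of case between -0.097 and 0.097 m and z of tube2_mid in the frame of case between 0 and 0.06 m and x of tube3_mid in the frame of case between -0.072 and 0.072 m and y of tube3_mid in the frame of case between -0.097 and 0.097 m and z of tube3_mid in the frame of case between 0 and 0.06 m), for 0.2 s.
At the end, for the whole second after the job is handed in: Every tube present lies or stands at rest inside the case (its centre within the walls and below 60 mm above the case's underside), the lid is shut (below 0.06 rad) and the carousel is home (within 0.08 rad of 0) (all of step 3 and linear speed of each of tube0, tube1, tube2, tube3 below 0.05 m/s and value of joint case_lid below 0.06 rad and value of joint turntable between -0.08 and 0.08 rad); the robot touches nothing.
It fails at once if the cup is moved by more than 30 mm (distance of cup from where it was at the start of the episode above 0.03 m).
It fails at once if the loupe is moved by more than 30 mm (distance of loupe from where it was at the start of the episode above 0.03 m).
It fails at once if the jar is moved by more than 30 mm (distance of jar from where it was at the start of the episode above 0.03 m).
It fails at once if the capsule0 is moved by more than 30 mm (distance of capsule0 from where it was at the start of the episode above 0.03 m).
It fails at once if the capsule1 is moved by more than 30 mm (distance of capsule1 from where it was at the start of the episode above 0.03 m).
Of tube0, tube1, tube2, tube3 only 2 to 4 are there at a start; the rules pass over those that are not, and their reading is None.
At some moment in a run one of tube0, tube1, tube2, tube3 may be knocked a few centimetres aside while the robot is not near it.
It also fails if it takes over 210 s, if anything falls off the work surface, if the arm or the gripper's body presses on something with over 40 N, if the wrist force passes 120 N, or if a joint passes its speed limit or range.

ROBOT

A 6-joint arm with a two-finger parallel gripper is mounted at the origin on the work surface. World frame = base frame: x ahead of the robot, y to its left, z up, the work surface at z = 0. Lengths are in m, angles in rad, forces in N, time in s.
With the tool pointing down it reaches from about 0.225 to 0.875 m from the base axis. Payload 3.4 kg.
Tool frame: the origin (TCP) lies between the finger pads; the fingertips stand 11 mm ahead of it and the grasp point (between the pads) lies 8 mm behind it; z points along the fingers, y is the line along which they close (so a half turn about z gives the same grasp; the last joint's range is limited). The gripper opens to 85 mm and grips with 20 to 120 N. Pads are 22 mm wide; open, the fingers measure 114 mm over their backs; the gripper's body (76 mm by 85 mm) begins 54 mm behind the grasp point. The pads swing forward as they close: fully open they stand 13 mm farther back than shut.
Start: joints at [-1.225, 0.276, 1.505, -0, 1.361, -0.121], TCP at [0.259, -0.514, 0.242] pointing down, gripper open.
Joint ranges: [-2.89, 2.89], [-0.75, 2.08], [0.22, 2.7], [-1.18, 4.32], [0.11, 2.71], [-2.7, 2.7]. Speed limits (rad/s): [2.57, 2.57, 3.14, 3.14, 3.14, 3.14].

INTERFACE

Orientations are given as a unit quaternion [w, x, y, z].
In Python, from rig import sensors, eyes, manip gives the robot as it stands.
- The arm moves only by the tool drive_tool, never from a script. Its argument "deltas" is a list of rows, each an object with "linear": the shift along the world's x, y, z in mm, a list of three; "twist": the turn about the world's z in degrees; "claw": the opening, from 0 (shut) to 1 (fully open). In form: [{"linear": [tx, ty, tz], "twist": twist, "claw": claw}, ...]. A call has 1 to 12 rows; each row is the pose to reach, as a shift and turn from the pose commanded when the call began; what a row does not reach only later rows make up. A row lasts 1/12 s, in which the tool goes at most 41.7 mm and 7.16 degrees, less where a joint would pass 70% of its speed; a pose out of reach is approached as far as the arm can. A call with a gripper value outside its range is refused whole. The fingers move at their own pace and stop on an object; "squeeze" is the grip in N (left out, the last holds). Time passes only in rows, so rows that repeat a pose let the fingers close. It gives the time, the measured TCP pose, the force, the opening and the grip force at its end, in the units of the state.
- sensors.get_state(): the state, without advancing time (a new reading comes with each control period).
- eyes.get_image(name): name is "scene" or "top" or "wrist"; returns the picture (384x512x3 uint8, red, green, blue); there is no depth.
- eyes.camera_model(name): a dict with "intrinsics" (3x3 intrinsics, pixels), "R" (3x3) and "t" (3): a world point X has camera coordinates R X + t. Camera axes: x right, y down, z forward; pixel columns grow to the right and rows downward; lengths in m; the calibration is good to about 2 mm. A picture is of the moment at which its call begins: read the wrist's pose just before it. camera_model takes no time and is no camera call; for the wrist camera it gives the pose at the moment of the call.
- manip.sign_off(): hands the job in; it is judged then, once.
The state is a dict: "clock": time; "qpos": joint angles; "qd": joint speeds; "effort": joint torques, N m; "position": TCP position; "ee_rot": TCP orientation; "contact_force": force on the tool from outside, world axes, zero at the start; "moment": the same for the moment, N m; "width": finger opening in m; "gripper_force": force on a finger pad.
Only numpy, scipy, OpenCV 4.12 (cv2) and the standard library are available. Lean on these libraries where they do the work, as an engineer would, in place of code of your own. Each camera call takes 0.05 s, during which the arm holds its last target. There are 200 camera calls.

## Working session

There is one attempt and no reset: what is moved stays moved. The work goes in short steps, Python scripts to look and compute and a tool call to move; the robot and the scene stay as the last step left them, time stands still between calls to the robot, and variables do not carry over. Pictures are saved under pics/ and viewed, at most 14 in all, crops included, and the job is handed in when it is done.

Besides the shell and the picture viewer there is one more tool, called after ">>>" by a JSON object that holds its "api" and its "payload", one argument or row to a line. drive_tool: Moves the arm, as the interface text tells. Its arguments: {"type":"object","properties":{"deltas":{"type":"array","items":{"type":"object","properties":{"linear":{"type":"array","items":{"type":"number"}},"twist":{"type":"number"},"claw":{"type":"number"}}}},"squeeze":{"type":"number"}},"required":["deltas"]}

```bash
mkdir -p pics
cat > h.py <<'E'
import numpy as np, cv2
from rig import sensors, eyes, manip
def snap(n,f):
    m=eyes.camera_model(n); im=np.array(eyes.get_image(n)); cv2.imwrite('pics/'+f+'.png',im[:,:,::-1]); return im,m
def ray(m,u,v,z):
    K=np.array(m['intrinsics']);R=np.array(m['R']);t=np.array(m['t'])
    d=R.T@np.linalg.solve(K,[u,v,1]); c=-R.T@t
    return c+d*(z-c[2])/d[2]
def proj(m,X):
    p=np.array(m['intrinsics'])@(np.array(m['R'])@np.array(X)+np.array(m['t'])); return p[:2]/p[2]
E
python3 - <<'E'
from h import *
a,m=snap('scene','s0'); b,n=snap('top','t0')
for k in (m,n): print(k, -np.array(k['R']).T@np.array(k['t']))
cv2.imwrite('pics/t0b.png',cv2.resize(b[:,:,::-1],(800,600)))
print(sensors.get_state())
E
```

```text
{'intrinsics': array([[434.83753932,   0.        , 253.71706205],
       [  0.        , 434.83753932, 189.58666025],
       [  0.        ,   0.        ,   1.        ]]), 'R': array([[ 0.31785765,  0.94792918,  0.01991914],
       [ 0.59791967, -0.18410011, -0.78012769],
       [-0.73583869,  0.25987961, -0.62530313]]), 't': array([-0.14531674, -0.25000152,  1.63652579])} [ 1.39988986 -0.33357501  0.83118618]
{'intrinsics': array([[356.14249934,   0.        , 247.55569639],
       [  0.        , 356.14249934, 193.83345106],
       [  0.        ,   0.        ,   1.        ]]), 'R': array([[ 0.0203865 , -0.99966139,  0.01617091],
       [-0.98195289, -0.02306191, -0.18771431],
       [ 0.18802368, -0.01205223, -0.98209055]]), 't': array([-0.04092878,  0.57471064,  0.95185568])} [ 0.38620176 -0.01618901  1.04335173]
{'clock': 0.1, 'qpos': array([-1.22495241e+00,  2.76525317e-01,  1.50603848e+00, -3.87556784e-06,
        1.36070101e+00, -1.21026575e-01]), 'qd': array([-0.0002249 , -0.00125698, -0.00310179, -0.00080668,  0.00072229,
        0.00111317]), 'effort': array([ 9.20544917e-04, -4.17698050e+01, -2.46405566e+01, -1.90115288e-04,
        5.79975531e-03, -9.96227357e-06]), 'position': array([ 0.25862406, -0.51302931,  0.24151714]), 'ee_rot': array([-8.30588856e-04,  9.72877058e-01,  2.31321270e-01, -9.56675042e-05]), 'contact_force': array([ 0.06884756, -0.14916794,  0.60214912]), 'moment': array([0.04632889, 0.02989653, 0.01030424]), 'gripper_force': 0.0, 'width': 0.08572590542619846}
```

View pics/t0b.png

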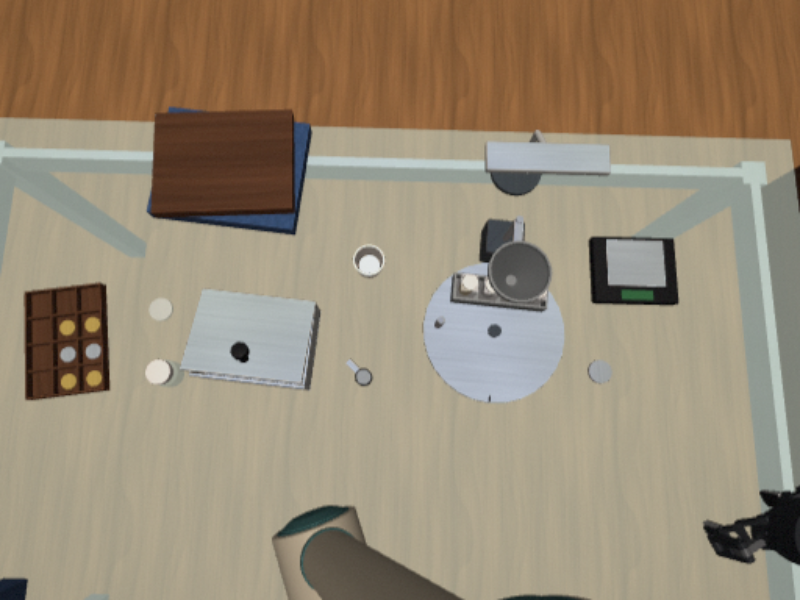

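View pics/s0.png

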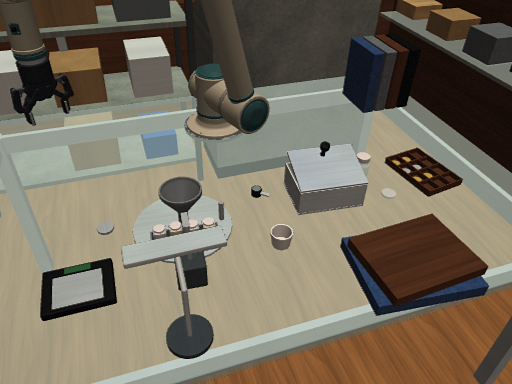

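Top view: carousel centre at about (494,331)/1.5625, post (440,322), case lid around (250,340), knob (240,351), cup (369,262), loupe (363,377), jar (160,372). The scene view seems to show four tubes, and the lid is ajar. I'll zoom in.

Run:
```python
import cv2,numpy as np
t=cv2.imread('pics/t0.png');s=cv2.imread('pics/s0.png')
r=lambda im,x,y,w,h:cv2.resize(im[y:y+h,x:x+w],(400,300),interpolation=cv2.INTER_CUBIC)
o=np.vstack([np.hstack([r(t,110,175,100,75),r(t,260,150,120,90)+0]),np.hstack([r(s,270,135,112,84),r(s,120,170,120,90)])])
cv2.imwrite('pics/z0.png',o)
```

```text
(no output)
```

View pics/z0.png

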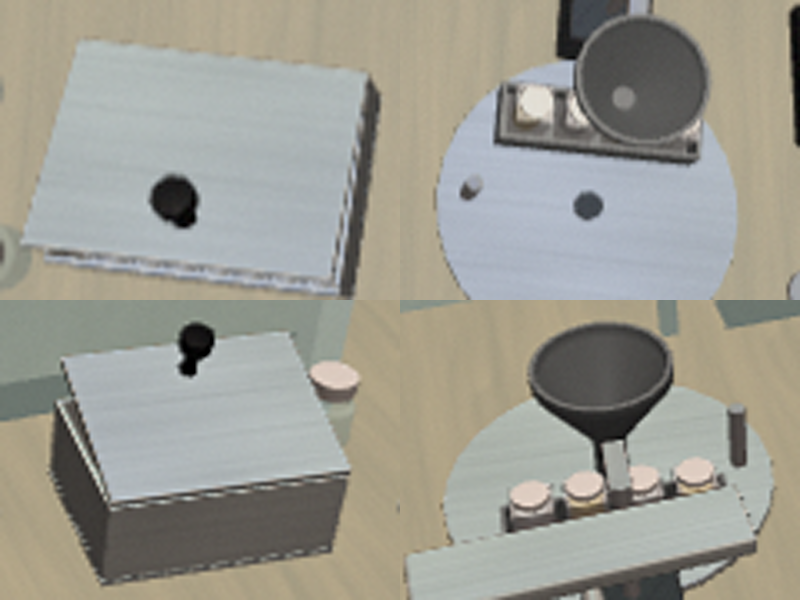

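Run:
```python
from h import *
from scipy.optimize import least_squares
m=eyes.camera_model('scene');n=eyes.camera_model('top')
def W(p,q): # lid-local q from hinge at shut
    x,y,w,a=p; c,s=np.cos(-a),np.sin(-a)
    # rising: near edge (-x) goes up
    lx=q[0]*np.cos(a)+q[2]*np.sin(a); lz=-q[0]*np.sin(a)+q[2]*np.cos(a)
    return case(p,[.075+lx,q[1],.08+lz])
def case(p,q):
    x,y,w,a=p; return [x+np.cos(w)*q[0]-np.sin(w)*q[1],y+np.sin(w)*q[0]+np.cos(w)*q[1],q[2]]
L=[([0,.1,.008],n,(130,185)),([0,-.1,.008],n,(202,193)),([-.15,-.1,.008],n,(192.5,244.5)),([-.15,.1,.008],n,(115.5,235.75)),([-.12,0,.0405],n,(153.5,225)),
([0,-.1,.008],m,(301.4,191)),([0,.1,.008],m,(367.4,182)),([-.15,-.1,.008],m,(287.4,151.2)),([-.15,.1,.008],m,(352,144.2)),([-.12,0,.0405],m,(325.2,146.8))]
B=[([.075,-.1,0],m,(298.8,214.2)),([.075,.1,0],m,(362.4,205))]
f=lambda p:np.concatenate([proj(c,W(p,q))-u for q,c,u in L]+[proj(c,case(p,q))-u for q,c,u in B])
r=least_squares(f,[.4,.3,0,.15]);print(r.x,np.round(r.fun,1))
p=r.x;print('knob',W(p,[-.12,0,.043]),'hinge',case(p,[.075,0,.08]))
T=lambda u,v,z:np.round(ray(n,u,v,z),3)
c=lambda u,v:(260+(u-400)/3.333,150+v/3.333)
print('hub',T(*c(588,205),.026),'disc',T(*c(437,200),.024),T(*c(737,205),.024))
print('rack lower edge',T(*c(497,143),.058),T(*c(698,162),.058),'post',T(*c(478,180),.084),T(*c(466,194),.024))
s=lambda u,v:(120+(u-400)/3.333,170+(v-300)/3.333)
S=lambda u,v,z:np.round(ray(m,u,v,z),3)
for u,v in[(531,494),(585,486),(643,480),(695,471)]:print('tube',S(*s(u,v),.090))
print('posttop',S(*s(737,408),.084))
k=1/1.5625
for nm,u,v,z in[('cup',369,258,.045),('loupe',363,377,.024),('jar',158,371,.07),('cap',160,309,.008),('cap',600,371,.008),('bar',548,158,.25),('fun',520,272,.2),('lampbarR',610,175,.3),('scale',635,270,.02)]:print(nm,T(u*k,v*k,z))
```

```text
[ 0.50289614  0.20347389 -0.09677594  0.25388559] [-0.7 -1.1 -0.  -0.5 -0.2  0.7 -1.   0.2  0.1  0.1 -0.4  0.2  1.3  0.3
 -0.5 -0.5 -1.5 -0.7 -0.7  0.2 -0.7  0.5  0.5  0.4]
knob [np.float64(0.472685089991578), np.float64(0.20640675681115223), np.float64(0.1517616089302679)] hinge [np.float64(0.5775452085109017), np.float64(0.19622702067249512), 0.08]
hub [ 0.534 -0.229  0.026] disc [ 0.535 -0.098  0.024] [ 0.537 -0.359  0.024]
rack lower edge [ 0.58  -0.146  0.058] [ 0.568 -0.316  0.058] post [ 0.544 -0.126  0.084] [ 0.541 -0.123  0.024]
tube [ 0.603 -0.294  0.09 ]
tube [ 0.606 -0.254  0.09 ]
tube [ 0.612 -0.212  0.09 ]
tube [ 0.614 -0.173  0.09 ]
posttop [ 0.547 -0.123  0.084]
cup [0.661 0.006 0.045]
loupe [0.443 0.012 0.024]
jar [0.443 0.365 0.07 ]
cap [0.563 0.397 0.008]
cap [ 0.465 -0.429  0.008]
bar [ 0.77  -0.269  0.25 ]
fun [ 0.602 -0.234  0.2  ]
lampbarR [ 0.722 -0.341  0.3  ]
scale [ 0.657 -0.501  0.02 ]
```

Fit is good to about 1 px: case (0.503, 0.203), yaw −5.5°, lid 0.25 rad, carousel axis (0.534, −0.229), yaw −4.2°, four tubes. Moving to the knob.

>>> {"api": "drive_tool", "payload": {
  "deltas": [
    {"linear": [214, 719, 10], "twist": -32, "claw": 1},
    {"linear": [214, 719, 10], "twist": -32, "claw": 1},
    {"linear": [214, 719, 10], "twist": -32, "claw": 1},
    {"linear": [214, 719, 10], "twist": -32, "claw": 1},
    {"linear": [214, 719, 10], "twist": -32, "claw": 1},
    {"linear": [214, 719, 10], "twist": -32, "claw": 1},
    {"linear": [214, 719, 10], "twist": -32, "claw": 1},
    {"linear": [214, 719, 10], "twist": -32, "claw": 1},
    {"linear": [214, 719, 10], "twist": -32, "claw": 1},
    {"linear": [214, 719, 10], "twist": -32, "claw": 1},
    {"linear": [214, 719, 10], "twist": -32, "claw": 1},
    {"linear": [214, 719, 10], "twist": -32, "claw": 1}
  ]
}}

```text
clock: 1.1
position: [0.4008, -0.0335, 0.249]
ee_rot: [0.0, 0.999, -0.046, 0.0]
contact_force: [1.5, -0.2, -0.6]
width: 0.0854
gripper_force: 0.0
```

>>> {"api": "drive_tool", "payload": {
  "deltas": [
    {"linear": [70, 236, 0], "twist": 0, "claw": 1},
    {"linear": [70, 236, 0], "twist": 0, "claw": 1},
    {"linear": [70, 236, 0], "twist": 0, "claw": 1},
    {"linear": [70, 236, 0], "twist": 0, "claw": 1},
    {"linear": [70, 236, 0], "twist": 0, "claw": 1},
    {"linear": [70, 236, 0], "twist": 0, "claw": 1},
    {"linear": [70, 236, 0], "twist": 0, "claw": 1},
    {"linear": [70, 236, 0], "twist": 0, "claw": 1},
    {"linear": [70, 236, 0], "twist": 0, "claw": 1},
    {"linear": [70, 236, 0], "twist": 0, "claw": 1}
  ]
}}

```text
clock: 1.93
position: [0.4705, 0.1992, 0.2487]
ee_rot: [0.001, 0.999, -0.046, -0.0]
contact_force: [-0.9, -0.0, 0.2]
width: 0.0851
gripper_force: 0.0
```

>>> {"api": "drive_tool", "payload": {
  "deltas": [
    {"linear": [2, 7, -35], "claw": 1},
    {"linear": [2, 7, -70], "claw": 1},
    {"linear": [2, 7, -105], "claw": 1},
    {"linear": [2, 7, -105], "claw": 1},
    {"linear": [2, 7, -105], "claw": 0.1},
    {"linear": [2, 7, -105], "claw": 0.1},
    {"linear": [2, 7, -105], "claw": 0.1},
    {"linear": [2, 7, -105], "claw": 0.1},
    {"linear": [2, 7, -105], "claw": 0.1},
    {"linear": [2, 7, -105], "claw": 0.1},
    {"linear": [2, 7, -105], "claw": 0.1},
    {"linear": [2, 7, -105], "claw": 0.1}
  ],
  "squeeze": 40
}}

```text
$.deltas[0]: bad value
```

Run:
```python
import numpy as np
H=np.array([.5775,.1962]);d=np.array([np.cos(-.0968),np.sin(-.0968)])
def k(a):
    x,z=-.12,.043-.0025
    return np.array([*(H+d*(x*np.cos(a)+z*np.sin(a))),.08-x*np.sin(a)+z*np.cos(a)])
k0=k(.254)
for a in np.linspace(.254,1.9,23):print(round(a,2),np.round((k(a)-k0)*1000).astype(int))
```

```text
0.25 [0 0 0]
0.33 [ 5 -1  8]
0.4 [11 -1 15]
0.48 [18 -2 22]
0.55 [25 -2 28]
0.63 [33 -3 34]
0.7 [40 -4 39]
0.78 [49 -5 44]
0.85 [57 -6 48]
0.93 [66 -6 51]
1.0 [75 -7 54]
1.08 [84 -8 56]
1.15 [94 -9 57]
1.23 [103 -10  57]
1.3 [113 -11  57]
1.38 [122 -12  56]
1.45 [131 -13  55]
1.53 [140 -14  52]
1.6 [149 -15  49]
1.68 [158 -15  46]
1.75 [166 -16  41]
1.83 [175 -17  37]
1.9 [182 -18  31]
```

Twist must be given.

>>> {"api": "drive_tool", "payload": {
  "deltas": [
    {"linear": [2, 7, -35], "twist": 0, "claw": 1},
    {"linear": [2, 7, -70], "twist": 0, "claw": 1},
    {"linear": [2, 7, -105], "twist": 0, "claw": 1},
    {"linear": [2, 7, -105], "twist": 0, "claw": 1},
    {"linear": [2, 7, -105], "twist": 0, "claw": 0.1},
    {"linear": [2, 7, -105], "twist": 0, "claw": 0.1},
    {"linear": [2, 7, -105], "twist": 0, "claw": 0.1},
    {"linear": [2, 7, -105], "twist": 0, "claw": 0.1},
    {"linear": [2, 7, -105], "twist": 0, "claw": 0.1},
    {"linear": [2, 7, -105], "twist": 0, "claw": 0.1},
    {"linear": [2, 7, -105], "twist": 0, "claw": 0.1},
    {"linear": [2, 7, -105], "twist": 0, "claw": 0.1}
  ],
  "squeeze": 40
}}

```text
clock: 2.93
position: [0.4729, 0.2052, 0.1449]
ee_rot: [0.002, 0.999, -0.045, 0.0]
contact_force: [-0.3, -7.0, 1.7]
width: 0.0261
gripper_force: 39.2
```

>>> {"api": "drive_tool", "payload": {
  "deltas": [
    {"linear": [5, -1, 8], "twist": 0, "claw": 0.1},
    {"linear": [11, -1, 15], "twist": 0, "claw": 0.1},
    {"linear": [18, -2, 22], "twist": 0, "claw": 0.1},
    {"linear": [25, -2, 28], "twist": 0, "claw": 0.1},
    {"linear": [33, -3, 34], "twist": 0, "claw": 0.1},
    {"linear": [40, -4, 39], "twist": 0, "claw": 0.1},
    {"linear": [49, -5, 44], "twist": 0, "claw": 0.1},
    {"linear": [57, -6, 48], "twist": 0, "claw": 0.1},
    {"linear": [66, -6, 51], "twist": 0, "claw": 0.1},
    {"linear": [75, -7, 54], "twist": 0, "claw": 0.1},
    {"linear": [84, -8, 56], "twist": 0, "claw": 0.1},
    {"linear": [94, -9, 57], "twist": 0, "claw": 0.1}
  ]
}}

```text
clock: 3.93
position: [0.5654, 0.1965, 0.2011]
ee_rot: [0.002, 0.999, -0.046, -0.002]
contact_force: [-4.7, -5.6, -2.1]
width: 0.0261
gripper_force: 40.2
```

>>> {"api": "drive_tool", "payload": {
  "deltas": [
    {"linear": [9, -1, 0], "twist": 0, "claw": 0.1},
    {"linear": [19, -2, 0], "twist": 0, "claw": 0.1},
    {"linear": [28, -3, -1], "twist": 0, "claw": 0.1},
    {"linear": [37, -4, -2], "twist": 0, "claw": 0.1},
    {"linear": [46, -5, -5], "twist": 0, "claw": 0.1},
    {"linear": [55, -6, -8], "twist": 0, "claw": 0.1},
    {"linear": [64, -6, -11], "twist": 0, "claw": 0.1},
    {"linear": [72, -7, -16], "twist": 0, "claw": 0.1},
    {"linear": [81, -8, -20], "twist": 0, "claw": 0.1},
    {"linear": [86, -9, -24], "twist": 0, "claw": 0.1},
    {"linear": [86, -9, -24], "twist": 0, "claw": 0.1},
    {"linear": [86, -9, -24], "twist": 0, "claw": 0.1}
  ]
}}

```text
clock: 4.93
position: [0.6536, 0.1883, 0.1778]
ee_rot: [0.001, 0.999, -0.046, 0.0]
contact_force: [-1.4, -5.3, 0.6]
width: 0.0267
gripper_force: 40.5
```

>>> {"api": "drive_tool", "payload": {
  "deltas": [
    {"linear": [3, 0, -2], "twist": 0, "claw": 0.1},
    {"linear": [6, -1, -5], "twist": 0, "claw": 0.1},
    {"linear": [6, -1, -5], "twist": 0, "claw": 0.1},
    {"linear": [6, -1, -5], "twist": 0, "claw": 0.1}
  ]
}}

```text
clock: 5.27
position: [0.6538, 0.1883, 0.1774]
ee_rot: [0.0, 0.999, -0.046, -0.004]
contact_force: [-17.6, -4.0, 22.4]
width: 0.0264
gripper_force: 42.3
```

Run:
```python
from h import *
s,m=snap('scene','s1'); print(sensors.get_state()['contact_force'])
cv2.imwrite('pics/s1c.png',cv2.resize(s[60:220,230:430,::-1],(750,600),interpolation=cv2.INTER_CUBIC))
```

```text
[-17.65516076  -3.42152548  22.16473654]
```

View pics/s1c.png

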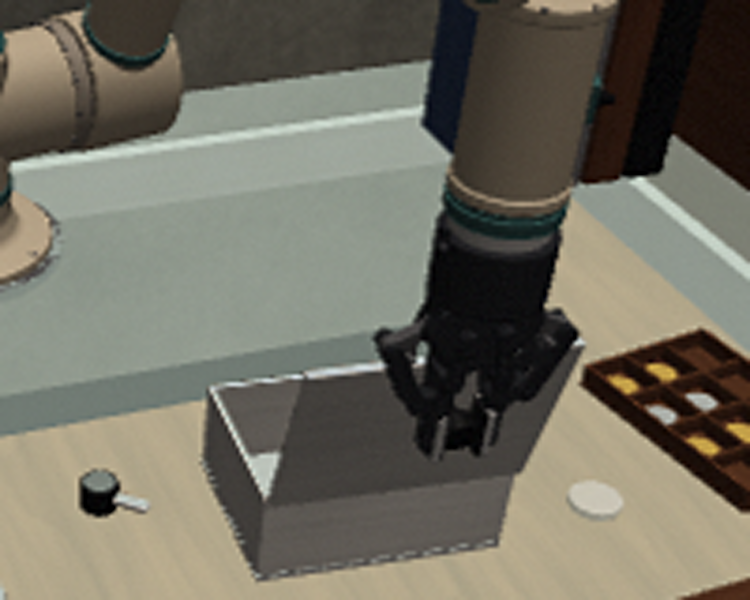

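Lid sits hard against its stop (28 N, no motion; picture shows it leaning back, around (430,400)). Releasing and heading to the post.

>>> {"api": "drive_tool", "payload": {
  "deltas": [
    {"linear": [-6, 1, 5], "twist": 0, "claw": 0.1},
    {"linear": [-6, 1, 5], "twist": 0, "claw": 1},
    {"linear": [-6, 1, 5], "twist": 0, "claw": 1},
    {"linear": [-6, 1, 5], "twist": 0, "claw": 1},
    {"linear": [-6, 1, 5], "twist": 0, "claw": 1},
    {"linear": [-6, 1, 5], "twist": 0, "claw": 1},
    {"linear": [-3, 1, 35], "twist": 0, "claw": 1},
    {"linear": [-3, 1, 70], "twist": 0, "claw": 1},
    {"linear": [-3, 1, 100], "twist": 0, "claw": 1},
    {"linear": [-3, 1, 120], "twist": 0, "claw": 1},
    {"linear": [-3, 1, 120], "twist": 0, "claw": 1}
  ]
}}

```text
clock: 6.23
position: [0.6586, 0.19, 0.2978]
ee_rot: [-0.001, 0.999, -0.046, 0.005]
contact_force: [0.3, -0.4, 0.4]
width: 0.0851
gripper_force: 0.0
```

>>> {"api": "drive_tool", "payload": {
  "deltas": [
    {"linear": [-117, -314, 0], "twist": 0, "claw": 1},
    {"linear": [-117, -314, 0], "twist": 0, "claw": 1},
    {"linear": [-117, -314, 0], "twist": 0, "claw": 1},
    {"linear": [-117, -314, 0], "twist": 0, "claw": 1},
    {"linear": [-117, -314, 0], "twist": 0, "claw": 1},
    {"linear": [-117, -314, 0], "twist": 0, "claw": 1},
    {"linear": [-117, -314, 0], "twist": 0, "claw": 1},
    {"linear": [-117, -314, 0], "twist": 0, "claw": 1},
    {"linear": [-117, -314, 0], "twist": 0, "claw": 1},
    {"linear": [-117, -314, -40], "twist": 0, "claw": 1},
    {"linear": [-117, -314, -80], "twist": 0, "claw": 1},
    {"linear": [-117, -314, -120], "twist": 0, "claw": 1}
  ]
}}

```text
clock: 7.23
position: [0.5392, -0.1248, 0.1705]
ee_rot: [0.0, 0.999, -0.046, 0.001]
contact_force: [0.1, -0.2, -1.0]
width: 0.0853
gripper_force: 0.0
```

Run:
```python
from h import *
print(sensors.get_state()['position'])
s,m=snap('wrist','w1'); print(np.round(proj(m,[.542,-.124,.084])),np.round(proj(m,[.542,-.124,.024])))
r=lambda p:p
P=lambda a:[.534+.105*np.cos(a-.074+np.pi/2),-.229+.105*np.sin(a-.074+np.pi/2)]
for a in np.linspace(0,np.pi+.02,25):print(round(a,2),np.round((np.array(P(a))-P(0))*1000).astype(int))
```

```text
[ 0.53918338 -0.12475388  0.17054933]
[254. 191.] [255. 171.]
0.0 [0 0]
0.13 [-14   0]
0.26 [-28  -2]
0.4 [-41  -5]
0.53 [-54 -10]
0.66 [-66 -17]
0.79 [-77 -26]
0.92 [-87 -35]
1.05 [-95 -46]
1.19 [-102  -58]
1.32 [-107  -71]
1.45 [-111  -84]
1.58 [-113  -98]
1.71 [-113 -112]
1.84 [-111 -126]
1.98 [-107 -139]
2.11 [-102 -152]
2.24 [ -95 -164]
2.37 [ -86 -174]
2.5 [ -76 -184]
2.63 [ -65 -192]
2.77 [ -53 -199]
2.9 [ -41 -204]
3.03 [ -27 -208]
3.16 [ -13 -210]
```

View pics/w1.png

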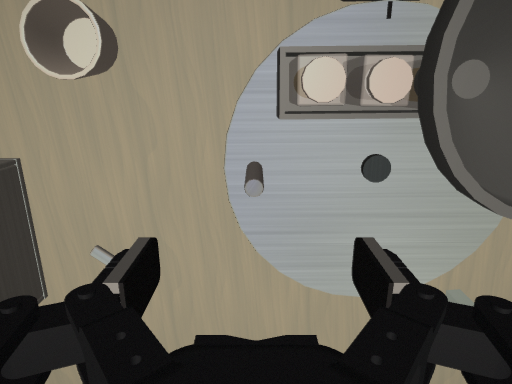

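Post is where predicted (254,187). Two tubes visible at (322,80), (390,80). Gripping the post.

>>> {"api": "drive_tool", "payload": {
  "deltas": [
    {"linear": [3, 1, -38], "twist": 0, "claw": 1},
    {"linear": [3, 1, -76], "twist": 0, "claw": 1},
    {"linear": [3, 1, -114], "twist": 0, "claw": 1},
    {"linear": [3, 1, -114], "twist": 0, "claw": 0.05},
    {"linear": [3, 1, -114], "twist": 0, "claw": 0.05},
    {"linear": [3, 1, -114], "twist": 0, "claw": 0.05},
    {"linear": [3, 1, -114], "twist": 0, "claw": 0.05},
    {"linear": [3, 1, -114], "twist": 0, "claw": 0.05},
    {"linear": [3, 1, -114], "twist": 0, "claw": 0.05},
    {"linear": [3, 1, -114], "twist": 0, "claw": 0.05},
    {"linear": [3, 1, -114], "twist": 0, "claw": 0.05},
    {"linear": [3, 1, -114], "twist": 0, "claw": 0.05}
  ],
  "squeeze": 25
}}

```text
clock: 8.28
position: [0.5435, -0.1238, 0.0602]
ee_rot: [0.0, 0.999, -0.046, 0.002]
contact_force: [0.6, 0.2, 7.3]
width: 0.0135
gripper_force: 25.1
```

>>> {"api": "drive_tool", "payload": {
  "deltas": [
    {"linear": [-14, 0, 3], "twist": 0, "claw": 0.05},
    {"linear": [-28, -2, 3], "twist": 0, "claw": 0.05},
    {"linear": [-41, -5, 3], "twist": 0, "claw": 0.05},
    {"linear": [-54, -10, 3], "twist": 0, "claw": 0.05},
    {"linear": [-66, -17, 3], "twist": 0, "claw": 0.05},
    {"linear": [-77, -26, 3], "twist": 0, "claw": 0.05},
    {"linear": [-87, -35, 3], "twist": 0, "claw": 0.05},
    {"linear": [-95, -46, 3], "twist": 0, "claw": 0.05},
    {"linear": [-102, -58, 3], "twist": 0, "claw": 0.05},
    {"linear": [-107, -71, 3], "twist": 0, "claw": 0.05},
    {"linear": [-111, -84, 3], "twist": 0, "claw": 0.05},
    {"linear": [-113, -98, 3], "twist": 0, "claw": 0.05}
  ]
}}

```text
clock: 9.28
position: [0.4232, -0.2185, 0.0605]
ee_rot: [-0.003, 0.999, -0.045, -0.005]
contact_force: [-2.6, 3.3, -0.4]
width: 0.0134
gripper_force: 28.1
```

>>> {"api": "drive_tool", "payload": {
  "deltas": [
    {"linear": [0, -14, 0], "twist": 0, "claw": 0.05},
    {"linear": [2, -28, 0], "twist": 0, "claw": 0.05},
    {"linear": [6, -41, 0], "twist": 0, "claw": 0.05},
    {"linear": [11, -54, 0], "twist": 0, "claw": 0.05},
    {"linear": [18, -66, 0], "twist": 0, "claw": 0.05},
    {"linear": [27, -76, 0], "twist": 0, "claw": 0.05},
    {"linear": [37, -86, 0], "twist": 0, "claw": 0.05},
    {"linear": [48, -94, 0], "twist": 0, "claw": 0.05},
    {"linear": [60, -101, 0], "twist": 0, "claw": 0.05},
    {"linear": [72, -106, 0], "twist": 0, "claw": 0.05},
    {"linear": [86, -110, 0], "twist": 0, "claw": 0.05},
    {"linear": [98, -112, 0], "twist": 0, "claw": 0.05}
  ]
}}

```text
clock: 10.28
position: [0.5262, -0.3331, 0.0607]
ee_rot: [-0.001, 0.999, -0.046, -0.002]
contact_force: [-3.3, 4.5, -0.2]
width: 0.013
gripper_force: 27.9
```

Release and rise, letting the detent settle; then look.

>>> {"api": "drive_tool", "payload": {
  "deltas": [
    {"linear": [0, 0, 0], "twist": 0, "claw": 0.05},
    {"linear": [0, 0, 0], "twist": 0, "claw": 0.6},
    {"linear": [0, 0, 0], "twist": 0, "claw": 1},
    {"linear": [0, 0, 0], "twist": 0, "claw": 1},
    {"linear": [0, 0, 0], "twist": 0, "claw": 1},
    {"linear": [0, 0, 0], "twist": 0, "claw": 1},
    {"linear": [0, 0, 40], "twist": 0, "claw": 1},
    {"linear": [0, 0, 80], "twist": 0, "claw": 1},
    {"linear": [-20, 20, 120], "twist": 7, "claw": 1},
    {"linear": [-55, 40, 140], "twist": 14, "claw": 1},
    {"linear": [-90, 70, 140], "twist": 21, "claw": 1},
    {"linear": [-120, 80, 140], "twist": 28, "claw": 1}
  ]
}}

```text
clock: 11.28
position: [0.4094, -0.2539, 0.2031]
ee_rot: [0.002, 0.98, 0.201, 0.002]
contact_force: [-1.2, -0.9, 0.2]
width: 0.0852
gripper_force: 0.0
```

>>> {"api": "drive_tool", "payload": {
  "deltas": [
    {"linear": [-20, 30, 30], "twist": 7, "claw": 1},
    {"linear": [-20, 30, 30], "twist": 14, "claw": 1},
    {"linear": [-20, 30, 30], "twist": 21, "claw": 1},
    {"linear": [-20, 30, 30], "twist": 28, "claw": 1},
    {"linear": [-20, 30, 30], "twist": 35, "claw": 1},
    {"linear": [-20, 30, 30], "twist": 42, "claw": 1},
    {"linear": [-20, 30, 30], "twist": 49, "claw": 1},
    {"linear": [-20, 30, 30], "twist": 56, "claw": 1},
    {"linear": [-20, 30, 30], "twist": 62, "claw": 1},
    {"linear": [-20, 30, 30], "twist": 62, "claw": 1}
  ]
}}

```text
clock: 12.12
position: [0.3889, -0.2246, 0.2312]
ee_rot: [0.0, 0.738, 0.674, 0.0]
contact_force: [-0.2, -0.2, -0.1]
width: 0.0853
gripper_force: 0.0
```

Run:
```python
from h import *
s=sensors.get_state();print(s['position'],s['qpos'])
w,m=snap('wrist','w2'); t,n=snap('top','t2')
o=np.hstack([cv2.resize(w,(400,300)),cv2.resize(t[165:270,245:385],(400,300),interpolation=cv2.INTER_CUBIC)])
cv2.imwrite('pics/c2.png',o[:,:,::-1])
```

```text
[ 0.38894022 -0.2245991   0.23118322] [-6.78776018e-01  9.16167909e-02  1.77146843e+00 -6.59334043e-05
  1.27767403e+00 -5.88422300e-01]
```

View pics/c2.png

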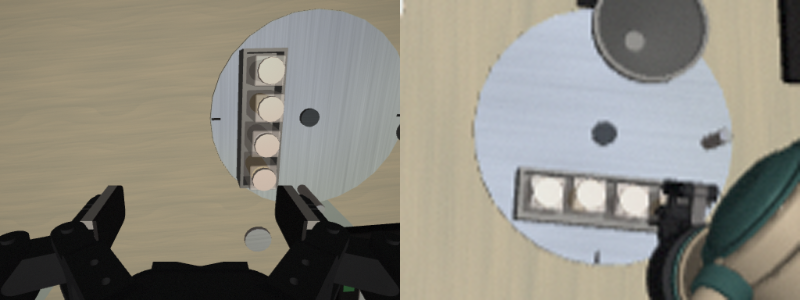

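Four tubes in the rack at wrist px (270,70), (270,109), (266,145), (263,180) (in the half-size panel); rack on robot's side. Computing positions.

Run:
```python
from h import *
m=eyes.camera_model('wrist');n=eyes.camera_model('top')
for u,v in[(270,70),(270,109),(266,145),(263,180)]:print(np.round(ray(m,u*1.28,v*1.28,.09),3))
print('hub',ray(m,309*1.28,117*1.28,.026))
for u,v in [(548,190),(590,192),(633,200)]:print('top',np.round(ray(n,245+(u-400)*.35,165+v*.35,.09),3))
for u,v in [(243,50),(287,48),(239,187)]:print('rack corner',np.round(ray(m,u*1.28,v*1.28,.058),3))
w=cv2.imread('pics/w2.png');cv2.imwrite('pics/w2c.png',cv2.resize(w[50:260,270:410],(400,600),interpolation=cv2.INTER_CUBIC))
```

```text
[ 0.468 -0.162  0.09 ]
[ 0.468 -0.202  0.09 ]
[ 0.462 -0.242  0.09 ]
[ 0.458 -0.284  0.09 ]
hub [ 0.53599366 -0.22873279  0.026     ]
top [ 0.469 -0.162  0.09 ]
top [ 0.468 -0.201  0.09 ]
top [ 0.462 -0.242  0.09 ]
rack corner [ 0.447 -0.138  0.058]
rack corner [ 0.496 -0.14   0.058]
rack corner [ 0.434 -0.306  0.058]
```

View pics/w2c.png

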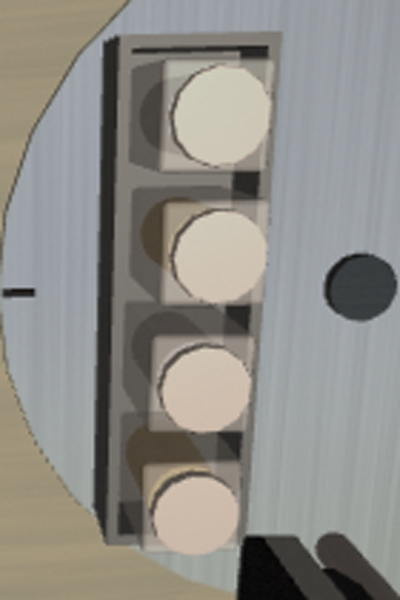

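>>> {"api": "drive_tool", "payload": {
  "deltas": [
    {"linear": [40, 32, 0], "twist": 0, "claw": 1},
    {"linear": [79, 63, 0], "twist": 0, "claw": 1},
    {"linear": [79, 63, -30], "twist": 0, "claw": 1},
    {"linear": [79, 63, -70], "twist": 0, "claw": 1},
    {"linear": [79, 63, -110], "twist": 0, "claw": 1},
    {"linear": [79, 63, -140], "twist": 0, "claw": 1},
    {"linear": [79, 63, -159], "twist": 0, "claw": 1},
    {"linear": [79, 63, -159], "twist": 0, "claw": 0.25},
    {"linear": [79, 63, -159], "twist": 0, "claw": 0.25},
    {"linear": [79, 63, -159], "twist": 0, "claw": 0.25},
    {"linear": [79, 63, -159], "twist": 0, "claw": 0.25},
    {"linear": [79, 63, -159], "twist": 0, "claw": 0.25}
  ],
  "squeeze": 40
}}

```text
clock: 13.22
position: [0.4694, -0.1622, 0.0739]
ee_rot: [0.002, 0.739, 0.674, 0.001]
contact_force: [-1.1, 0.3, 2.4]
width: 0.0311
gripper_force: 42.3
```

>>> {"api": "drive_tool", "payload": {
  "deltas": [
    {"linear": [0, 0, 35], "twist": 0, "claw": 0.25},
    {"linear": [0, 0, 70], "twist": 0, "claw": 0.25},
    {"linear": [0, 10, 100], "twist": 0, "claw": 0.25},
    {"linear": [5, 50, 100], "twist": 0, "claw": 0.25},
    {"linear": [9, 90, 100], "twist": 0, "claw": 0.25},
    {"linear": [13, 130, 100], "twist": 0, "claw": 0.25},
    {"linear": [17, 170, 100], "twist": 0, "claw": 0.25},
    {"linear": [21, 210, 100], "twist": 0, "claw": 0.25},
    {"linear": [25, 250, 100], "twist": 0, "claw": 0.25},
    {"linear": [29, 290, 100], "twist": 0, "claw": 0.25},
    {"linear": [33, 330, 100], "twist": 0, "claw": 0.25},
    {"linear": [37, 370, 100], "twist": 0, "claw": 0.25}
  ]
}}

```text
clock: 14.22
position: [0.505, 0.2105, 0.173]
ee_rot: [0.001, 0.739, 0.674, 0.001]
contact_force: [0.6, -0.5, -1.3]
width: 0.0309
gripper_force: 42.0
```

>>> {"api": "drive_tool", "payload": {
  "deltas": [
    {"linear": [2, 35, 0], "twist": 0, "claw": 0.25},
    {"linear": [4, 58, 0], "twist": 0, "claw": 0.25},
    {"linear": [4, 58, -10], "twist": 0, "claw": 0.25},
    {"linear": [4, 58, -45], "twist": 0, "claw": 0.25},
    {"linear": [4, 58, -80], "twist": 0, "claw": 0.25},
    {"linear": [4, 58, -105], "twist": 0, "claw": 0.25},
    {"linear": [4, 58, -119], "twist": 0, "claw": 0.25},
    {"linear": [4, 58, -120], "twist": 0, "claw": 0.25},
    {"linear": [4, 58, -120], "twist": 0, "claw": 0.65},
    {"linear": [4, 58, -120], "twist": 0, "claw": 0.65},
    {"linear": [4, 58, -120], "twist": 0, "claw": 0.65},
    {"linear": [4, 58, -120], "twist": 0, "claw": 0.65}
  ]
}}

```text
clock: 15.22
position: [0.5098, 0.2664, 0.0528]
ee_rot: [0.0, 0.739, 0.674, 0.001]
contact_force: [0.5, -0.3, -0.4]
width: 0.0554
gripper_force: 0.0
```

>>> {"api": "drive_tool", "payload": {
  "deltas": [
    {"linear": [0, 0, 35], "twist": 0, "claw": 0.65},
    {"linear": [0, 0, 70], "twist": 0, "claw": 0.65},
    {"linear": [0, 0, 105], "twist": 0, "claw": 1},
    {"linear": [-4, -40, 120], "twist": 0, "claw": 1},
    {"linear": [-8, -80, 120], "twist": 0, "claw": 1},
    {"linear": [-12, -120, 120], "twist": 0, "claw": 1},
    {"linear": [-15, -160, 120], "twist": 0, "claw": 1},
    {"linear": [-19, -200, 120], "twist": 0, "claw": 1},
    {"linear": [-23, -240, 120], "twist": 0, "claw": 1},
    {"linear": [-27, -280, 120], "twist": 0, "claw": 1},
    {"linear": [-31, -320, 120], "twist": 0, "claw": 1},
    {"linear": [-35, -360, 120], "twist": 0, "claw": 1}
  ]
}}

```text
clock: 16.22
position: [0.4737, -0.0955, 0.1727]
ee_rot: [0.001, 0.739, 0.674, 0.0]
contact_force: [-0.0, -0.4, -0.3]
width: 0.0852
gripper_force: 0.0
```

Run:
```python
from h import *
s=sensors.get_state();print(s['position'])
a,m=snap('scene','s3'); t,n=snap('top','t3')
o=np.hstack([cv2.resize(a[115:235,110:310],(500,300),interpolation=cv2.INTER_CUBIC),cv2.resize(t[165:270,245:350],(300,300),interpolation=cv2.INTER_CUBIC)])
cv2.imwrite('pics/c3.png',o[:,:,::-1])
```

```text
[ 0.47372201 -0.09547173  0.17274487]
```

View pics/c3.png

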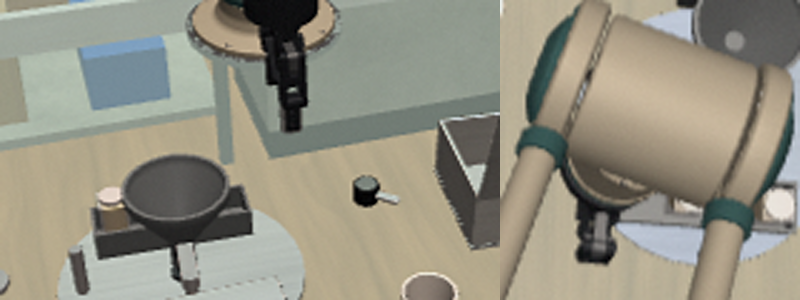

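Tubes still in the rack; the funnel hides the middle. Going for the next.

>>> {"api": "drive_tool", "payload": {
  "deltas": [
    {"linear": [-2, -40, 0], "twist": 0, "claw": 1},
    {"linear": [-4, -80, 0], "twist": 0, "claw": 1},
    {"linear": [-6, -107, 0], "twist": 0, "claw": 1},
    {"linear": [-6, -107, -20], "twist": 0, "claw": 1},
    {"linear": [-6, -107, -55], "twist": 0, "claw": 1},
    {"linear": [-6, -107, -85], "twist": 0, "claw": 1},
    {"linear": [-6, -107, -101], "twist": 0, "claw": 1},
    {"linear": [-6, -107, -101], "twist": 0, "claw": 0.25},
    {"linear": [-6, -107, -101], "twist": 0, "claw": 0.25},
    {"linear": [-6, -107, -101], "twist": 0, "claw": 0.25},
    {"linear": [-6, -107, -101], "twist": 0, "claw": 0.25},
    {"linear": [-6, -107, -101], "twist": 0, "claw": 0.25}
  ]
}}

```text
clock: 17.32
position: [0.4692, -0.2009, 0.0727]
ee_rot: [0.002, 0.739, 0.674, 0.001]
contact_force: [-0.7, 0.2, 3.0]
width: 0.0313
gripper_force: 42.9
```

Target slot (0.505, 0.225): shift (+36, +427).

>>> {"api": "drive_tool", "payload": {
  "deltas": [
    {"linear": [0, 0, 35], "twist": 0, "claw": 0.25},
    {"linear": [0, 0, 70], "twist": 0, "claw": 0.25},
    {"linear": [0, 10, 100], "twist": 0, "claw": 0.25},
    {"linear": [5, 50, 100], "twist": 0, "claw": 0.25},
    {"linear": [9, 90, 100], "twist": 0, "claw": 0.25},
    {"linear": [13, 130, 100], "twist": 0, "claw": 0.25},
    {"linear": [17, 170, 100], "twist": 0, "claw": 0.25},
    {"linear": [21, 210, 100], "twist": 0, "claw": 0.25},
    {"linear": [25, 250, 100], "twist": 0, "claw": 0.25},
    {"linear": [29, 290, 100], "twist": 0, "claw": 0.25},
    {"linear": [33, 330, 100], "twist": 0, "claw": 0.25},
    {"linear": [36, 370, 100], "twist": 0, "claw": 0.25}
  ]
}}

```text
clock: 18.32
position: [0.5042, 0.1716, 0.1718]
ee_rot: [0.001, 0.739, 0.674, 0.001]
contact_force: [0.8, -0.1, -1.7]
width: 0.0311
gripper_force: 42.6
```

>>> {"api": "drive_tool", "payload": {
  "deltas": [
    {"linear": [0, 35, 0], "twist": 0, "claw": 0.25},
    {"linear": [0, 56, 0], "twist": 0, "claw": 0.25},
    {"linear": [0, 56, -10], "twist": 0, "claw": 0.25},
    {"linear": [0, 56, -45], "twist": 0, "claw": 0.25},
    {"linear": [0, 56, -80], "twist": 0, "claw": 0.25},
    {"linear": [0, 56, -105], "twist": 0, "claw": 0.25},
    {"linear": [0, 56, -119], "twist": 0, "claw": 0.25},
    {"linear": [0, 56, -120], "twist": 0, "claw": 0.25},
    {"linear": [0, 56, -120], "twist": 0, "claw": 0.65},
    {"linear": [0, 56, -120], "twist": 0, "claw": 0.65},
    {"linear": [0, 56, -120], "twist": 0, "claw": 0.65},
    {"linear": [0, 56, -120], "twist": 0, "claw": 0.65}
  ]
}}

```text
clock: 19.32
position: [0.5048, 0.2254, 0.0518]
ee_rot: [0.0, 0.739, 0.674, 0.001]
contact_force: [-0.9, -0.0, -0.5]
width: 0.0553
gripper_force: 0.0
```

>>> {"api": "drive_tool", "payload": {
  "deltas": [
    {"linear": [0, 0, 35], "twist": 0, "claw": 0.65},
    {"linear": [0, 0, 70], "twist": 0, "claw": 0.65},
    {"linear": [0, 0, 105], "twist": 0, "claw": 1},
    {"linear": [-4, -40, 120], "twist": 0, "claw": 1},
    {"linear": [-8, -80, 120], "twist": 0, "claw": 1},
    {"linear": [-12, -120, 120], "twist": 0, "claw": 1},
    {"linear": [-15, -160, 120], "twist": 0, "claw": 1},
    {"linear": [-19, -200, 120], "twist": 0, "claw": 1},
    {"linear": [-23, -240, 120], "twist": 0, "claw": 1},
    {"linear": [-30, -280, 120], "twist": 0, "claw": 1},
    {"linear": [-35, -320, 120], "twist": 0, "claw": 1},
    {"linear": [-40, -360, 120], "twist": 0, "claw": 1}
  ]
}}

```text
clock: 20.32
position: [0.4636, -0.1365, 0.1717]
ee_rot: [0.001, 0.739, 0.674, 0.0]
contact_force: [1.4, -0.0, -0.8]
width: 0.086
gripper_force: 0.0
```

Run:
```python
from h import *
s=sensors.get_state();print(s['position'])
a,m=snap('wrist','w4'); t,n=snap('top','t4')
for X in [(.462,-.242,.09),(.458,-.284,.09)]:print(proj(m,X)*400/512)
o=np.hstack([cv2.resize(a,(400,300)),cv2.resize(t[175:260,105:205],(400,300),interpolation=cv2.INTER_CUBIC)])
cv2.imwrite('pics/c4.png',o[:,:,::-1])
```

```text
[ 0.46355663 -0.13649861  0.1717408 ]
[206.94347083 253.51727495]
[206.46068227 287.52098372]
```

View pics/c4.png

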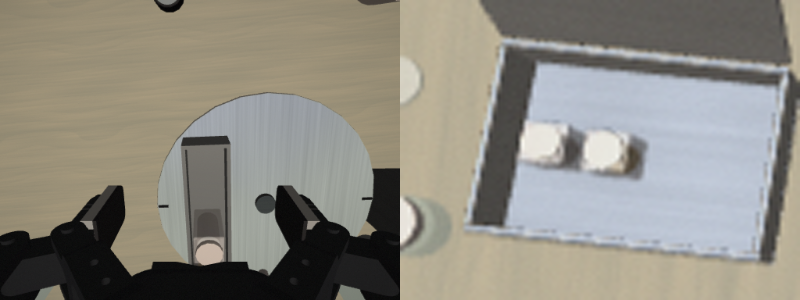

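Two tubes stand in the case; the third is as predicted (209,252).

>>> {"api": "drive_tool", "payload": {
  "deltas": [
    {"linear": [0, -40, 0], "twist": 0, "claw": 1},
    {"linear": [0, -80, 0], "twist": 0, "claw": 1},
    {"linear": [0, -106, 0], "twist": 0, "claw": 1},
    {"linear": [0, -106, -20], "twist": 0, "claw": 1},
    {"linear": [0, -106, -55], "twist": 0, "claw": 1},
    {"linear": [0, -106, -85], "twist": 0, "claw": 1},
    {"linear": [0, -106, -99], "twist": 0, "claw": 1},
    {"linear": [0, -106, -99], "twist": 0, "claw": 0.25},
    {"linear": [0, -106, -99], "twist": 0, "claw": 0.25},
    {"linear": [0, -106, -99], "twist": 0, "claw": 0.25},
    {"linear": [0, -106, -99], "twist": 0, "claw": 0.25},
    {"linear": [0, -106, -99], "twist": 0, "claw": 0.25}
  ]
}}

```text
clock: 21.42
position: [0.4652, -0.241, 0.0737]
ee_rot: [0.002, 0.739, 0.674, 0.0]
contact_force: [-1.4, -0.3, 3.0]
width: 0.031
gripper_force: 42.9
```

>>> {"api": "drive_tool", "payload": {
  "deltas": [
    {"linear": [0, 0, 35], "twist": 0, "claw": 0.25},
    {"linear": [0, 0, 70], "twist": 0, "claw": 0.25},
    {"linear": [0, 10, 100], "twist": 0, "claw": 0.25},
    {"linear": [5, 50, 100], "twist": 0, "claw": 0.25},
    {"linear": [9, 90, 100], "twist": 0, "claw": 0.25},
    {"linear": [13, 130, 100], "twist": 0, "claw": 0.25},
    {"linear": [17, 170, 100], "twist": 0, "claw": 0.25},
    {"linear": [21, 210, 100], "twist": 0, "claw": 0.25},
    {"linear": [25, 250, 100], "twist": 0, "claw": 0.25},
    {"linear": [29, 290, 100], "twist": 0, "claw": 0.25},
    {"linear": [33, 330, 100], "twist": 0, "claw": 0.25},
    {"linear": [38, 370, 100], "twist": 0, "claw": 0.25}
  ]
}}

```text
clock: 22.42
position: [0.5019, 0.1315, 0.1729]
ee_rot: [0.001, 0.739, 0.674, 0.001]
contact_force: [0.9, -0.5, -0.4]
width: 0.0312
gripper_force: 42.5
```

Slot (0.501, 0.181).

>>> {"api": "drive_tool", "payload": {
  "deltas": [
    {"linear": [0, 30, 0], "twist": 0, "claw": 0.25},
    {"linear": [0, 50, 0], "twist": 0, "claw": 0.25},
    {"linear": [0, 50, -10], "twist": 0, "claw": 0.25},
    {"linear": [0, 50, -45], "twist": 0, "claw": 0.25},
    {"linear": [0, 50, -80], "twist": 0, "claw": 0.25},
    {"linear": [0, 50, -105], "twist": 0, "claw": 0.25},
    {"linear": [0, 50, -119], "twist": 0, "claw": 0.25},
    {"linear": [0, 50, -120], "twist": 0, "claw": 0.25},
    {"linear": [0, 50, -120], "twist": 0, "claw": 0.65},
    {"linear": [0, 50, -120], "twist": 0, "claw": 0.65},
    {"linear": [0, 50, -120], "twist": 0, "claw": 0.65},
    {"linear": [0, 50, -120], "twist": 0, "claw": 0.65}
  ]
}}

```text
clock: 23.42
position: [0.5027, 0.1793, 0.0527]
ee_rot: [0.001, 0.739, 0.674, 0.001]
contact_force: [0.5, -0.4, -0.3]
width: 0.0559
gripper_force: 0.0
```

>>> {"api": "drive_tool", "payload": {
  "deltas": [
    {"linear": [0, 0, 35], "twist": 0, "claw": 0.65},
    {"linear": [0, 0, 70], "twist": 0, "claw": 0.65},
    {"linear": [0, 0, 105], "twist": 0, "claw": 1},
    {"linear": [-4, -40, 120], "twist": 0, "claw": 1},
    {"linear": [-8, -80, 120], "twist": 0, "claw": 1},
    {"linear": [-12, -120, 120], "twist": 0, "claw": 1},
    {"linear": [-15, -160, 120], "twist": 0, "claw": 1},
    {"linear": [-19, -200, 120], "twist": 0, "claw": 1},
    {"linear": [-23, -240, 120], "twist": 0, "claw": 1},
    {"linear": [-30, -280, 120], "twist": 0, "claw": 1},
    {"linear": [-35, -320, 120], "twist": 0, "claw": 1},
    {"linear": [-40, -360, 120], "twist": 0, "claw": 1}
  ]
}}

```text
clock: 24.42
position: [0.4615, -0.1825, 0.1727]
ee_rot: [0.001, 0.739, 0.674, 0.0]
contact_force: [0.4, 0.1, 0.6]
width: 0.0854
gripper_force: 0.0
```

Run:
```python
from h import *
s=sensors.get_state();print(s['position'])
a,m=snap('wrist','w5'); t,n=snap('top','t5')
for X in [(.462,-.242,.09),(.458,-.284,.09)]:print(proj(m,X)*400/512)
o=np.hstack([cv2.resize(a,(400,300)),cv2.resize(t[175:260,105:205],(400,300),interpolation=cv2.INTER_CUBIC)])
cv2.imwrite('pics/c5.png',o[:,:,::-1])
```

```text
[ 0.4615196  -0.18254341  0.17266775]
[205.06591164 212.08683451]
[204.65177334 249.61812236]
```

View pics/c5.png

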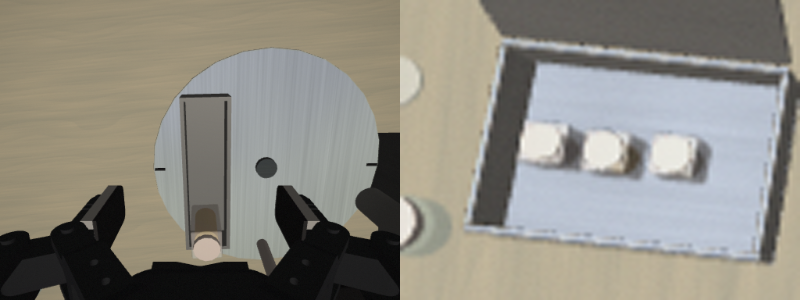

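>>> {"api": "drive_tool", "payload": {
  "deltas": [
    {"linear": [-2, -40, 0], "twist": 0, "claw": 1},
    {"linear": [-2, -80, 0], "twist": 0, "claw": 1},
    {"linear": [-2, -100, 0], "twist": 0, "claw": 1},
    {"linear": [-2, -100, -20], "twist": 0, "claw": 1},
    {"linear": [-2, -100, -55], "twist": 0, "claw": 1},
    {"linear": [-2, -100, -85], "twist": 0, "claw": 1},
    {"linear": [-2, -100, -100], "twist": 0, "claw": 1},
    {"linear": [-2, -100, -100], "twist": 0, "claw": 0.25},
    {"linear": [-2, -100, -100], "twist": 0, "claw": 0.25},
    {"linear": [-2, -100, -100], "twist": 0, "claw": 0.25},
    {"linear": [-2, -100, -100], "twist": 0, "claw": 0.25},
    {"linear": [-2, -100, -100], "twist": 0, "claw": 0.25}
  ]
}}

```text
clock: 25.52
position: [0.4613, -0.2812, 0.0738]
ee_rot: [0.002, 0.739, 0.674, 0.0]
contact_force: [-0.4, -0.2, 1.8]
width: 0.0311
gripper_force: 43.0
```

>>> {"api": "drive_tool", "payload": {
  "deltas": [
    {"linear": [0, 0, 35], "twist": 0, "claw": 0.25},
    {"linear": [0, 0, 70], "twist": 0, "claw": 0.25},
    {"linear": [0, 10, 100], "twist": 0, "claw": 0.25},
    {"linear": [5, 50, 100], "twist": 0, "claw": 0.25},
    {"linear": [9, 90, 100], "twist": 0, "claw": 0.25},
    {"linear": [13, 130, 100], "twist": 0, "claw": 0.25},
    {"linear": [17, 170, 100], "twist": 0, "claw": 0.25},
    {"linear": [21, 210, 100], "twist": 0, "claw": 0.25},
    {"linear": [25, 250, 100], "twist": 0, "claw": 0.25},
    {"linear": [29, 290, 100], "twist": 0, "claw": 0.25},
    {"linear": [33, 330, 100], "twist": 0, "claw": 0.25},
    {"linear": [37, 370, 100], "twist": 0, "claw": 0.25}
  ]
}}

```text
clock: 26.52
position: [0.4971, 0.0915, 0.173]
ee_rot: [0.001, 0.739, 0.674, 0.001]
contact_force: [1.3, 0.0, -1.6]
width: 0.0313
gripper_force: 42.7
```

>>> {"api": "drive_tool", "payload": {
  "deltas": [
    {"linear": [0, 30, 0], "twist": 0, "claw": 0.25},
    {"linear": [0, 45, 0], "twist": 0, "claw": 0.25},
    {"linear": [0, 45, -10], "twist": 0, "claw": 0.25},
    {"linear": [0, 45, -45], "twist": 0, "claw": 0.25},
    {"linear": [0, 45, -80], "twist": 0, "claw": 0.25},
    {"linear": [0, 45, -105], "twist": 0, "claw": 0.25},
    {"linear": [0, 45, -119], "twist": 0, "claw": 0.25},
    {"linear": [0, 45, -120], "twist": 0, "claw": 0.25},
    {"linear": [0, 45, -120], "twist": 0, "claw": 0.65},
    {"linear": [0, 45, -120], "twist": 0, "claw": 0.65},
    {"linear": [0, 45, -120], "twist": 0, "claw": 0.65},
    {"linear": [0, 45, -120], "twist": 0, "claw": 0.65}
  ]
}}

```text
clock: 27.52
position: [0.4977, 0.1341, 0.0526]
ee_rot: [0.001, 0.739, 0.674, 0.001]
contact_force: [1.0, -0.3, -0.3]
width: 0.0553
gripper_force: 0.0
```

>>> {"api": "drive_tool", "payload": {
  "deltas": [
    {"linear": [0, 0, 35], "twist": 0, "claw": 0.65},
    {"linear": [0, 0, 70], "twist": 0, "claw": 0.65},
    {"linear": [0, 0, 105], "twist": 0, "claw": 1},
    {"linear": [0, -40, 140], "twist": -7, "claw": 1},
    {"linear": [0, -80, 180], "twist": -14, "claw": 1},
    {"linear": [0, -80, 220], "twist": -21, "claw": 1},
    {"linear": [0, -80, 250], "twist": -28, "claw": 1},
    {"linear": [0, -80, 250], "twist": -35, "claw": 1},
    {"linear": [0, -80, 250], "twist": -42, "claw": 1},
    {"linear": [0, -80, 250], "twist": -49, "claw": 1},
    {"linear": [0, -80, 250], "twist": -56, "claw": 1},
    {"linear": [0, -80, 250], "twist": -63, "claw": 1}
  ]
}}

```text
clock: 28.52
position: [0.497, 0.0543, 0.3026]
ee_rot: [0.0, 0.983, 0.186, 0.001]
contact_force: [-0.1, 0.4, 1.0]
width: 0.0851
gripper_force: 0.0
```

Run:
```python
from h import *
s=sensors.get_state();print(s['position'])
a,m=snap('scene','s6'); t,n=snap('top','t6')
o=np.hstack([cv2.resize(a[70:220,230:430],(400,300),interpolation=cv2.INTER_CUBIC),cv2.resize(t[155:260,105:245],(400,300),interpolation=cv2.INTER_CUBIC)])
cv2.imwrite('pics/c6.png',o[:,:,::-1])
```

```text
[0.4970094  0.05425199 0.30260222]
```

View pics/c6.png

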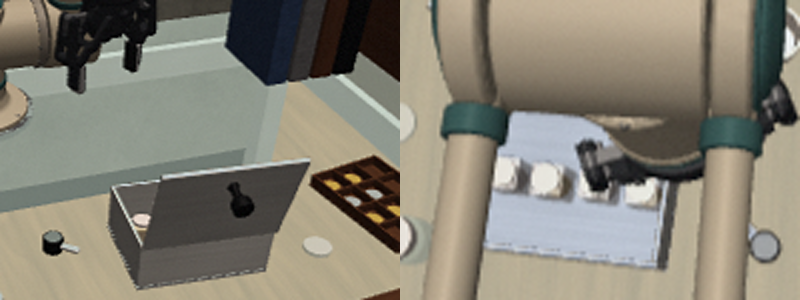

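All four stand in the case. Regripping the knob.

>>> {"api": "drive_tool", "payload": {
  "deltas": [
    {"linear": [40, 34, 0], "twist": -7, "claw": 1},
    {"linear": [79, 67, 0], "twist": -14, "claw": 1},
    {"linear": [119, 101, 0], "twist": -21, "claw": 1},
    {"linear": [157, 134, 0], "twist": -27, "claw": 1},
    {"linear": [157, 134, 0], "twist": -27, "claw": 1},
    {"linear": [157, 134, -35], "twist": -27, "claw": 1},
    {"linear": [157, 134, -70], "twist": -27, "claw": 1},
    {"linear": [157, 134, -105], "twist": -27, "claw": 1},
    {"linear": [157, 134, -123], "twist": -27, "claw": 1},
    {"linear": [157, 134, -123], "twist": -27, "claw": 1}
  ]
}}

```text
clock: 29.45
position: [0.6509, 0.1879, 0.1732]
ee_rot: [0.001, 0.999, -0.044, -0.005]
contact_force: [0.1, 0.1, -1.2]
width: 0.0855
gripper_force: 0.0
```

>>> {"api": "drive_tool", "payload": {
  "deltas": [
    {"linear": [0, 0, -1], "twist": 0, "claw": 0.1},
    {"linear": [0, 0, -1], "twist": 0, "claw": 0.1},
    {"linear": [0, 0, -1], "twist": 0, "claw": 0.1},
    {"linear": [0, 0, -1], "twist": 0, "claw": 0.1},
    {"linear": [0, 0, -1], "twist": 0, "claw": 0.1},
    {"linear": [0, 0, -1], "twist": 0, "claw": 0.1},
    {"linear": [0, 0, -1], "twist": 0, "claw": 0.1},
    {"linear": [0, 0, -1], "twist": 0, "claw": 0.1}
  ],
  "squeeze": 40
}}

```text
clock: 30.12
position: [0.6557, 0.188, 0.1796]
ee_rot: [0.0, 0.999, -0.046, 0.002]
contact_force: [3.0, -1.5, 5.3]
width: 0.0261
gripper_force: 39.2
```

Run:
```python
import numpy as np
H=np.array([.5775,.1962]);d=np.array([np.cos(-.0968),np.sin(-.0968)])
def k(a):
    x,z=-.12,.0405
    return np.array([*(H+d*(x*np.cos(a)+z*np.sin(a))),.08-x*np.sin(a)+z*np.cos(a)])
for a in np.linspace(1.85,0.0,25):print(round(a,2),np.round((k(a)-k(1.85))*1000).astype(int))
```

```text
1.85 [0 0 0]
1.77 [-8  1  5]
1.7 [-17   2  10]
1.62 [-26   2  14]
1.54 [-35   3  17]
1.46 [-44   4  19]
1.39 [-54   5  21]
1.31 [-63   6  22]
1.23 [-73   7  22]
1.16 [-83   8  22]
1.08 [-93   9  21]
1.0 [-102   10   19]
0.92 [-111   11   16]
0.85 [-120   12   13]
0.77 [-129   13    8]
0.69 [-138   13    4]
0.62 [-146   14   -2]
0.54 [-153   15   -8]
0.46 [-161   16  -14]
0.39 [-167   16  -22]
0.31 [-173   17  -29]
0.23 [-179   17  -37]
0.15 [-183   18  -46]
0.08 [-188   18  -55]
0.0 [-191   19  -64]
```

Gripped (26 mm).

>>> {"api": "drive_tool", "payload": {
  "deltas": [
    {"linear": [-8, 1, 5], "twist": 0, "claw": 0.1},
    {"linear": [-17, 2, 10], "twist": 0, "claw": 0.1},
    {"linear": [-26, 2, 14], "twist": 0, "claw": 0.1},
    {"linear": [-35, 3, 17], "twist": 0, "claw": 0.1},
    {"linear": [-44, 4, 19], "twist": 0, "claw": 0.1},
    {"linear": [-54, 5, 21], "twist": 0, "claw": 0.1},
    {"linear": [-63, 6, 22], "twist": 0, "claw": 0.1},
    {"linear": [-73, 7, 22], "twist": 0, "claw": 0.1},
    {"linear": [-83, 8, 22], "twist": 0, "claw": 0.1},
    {"linear": [-93, 9, 21], "twist": 0, "claw": 0.1},
    {"linear": [-102, 10, 19], "twist": 0, "claw": 0.1},
    {"linear": [-111, 11, 16], "twist": 0, "claw": 0.1}
  ]
}}

```text
clock: 31.12
position: [0.5419, 0.1987, 0.1949]
ee_rot: [0.001, 0.999, -0.046, -0.0]
contact_force: [-0.0, -3.2, 7.2]
width: 0.0261
gripper_force: 41.9
```

>>> {"api": "drive_tool", "payload": {
  "deltas": [
    {"linear": [-9, 1, -3], "twist": 0, "claw": 0.1},
    {"linear": [-18, 2, -8], "twist": 0, "claw": 0.1},
    {"linear": [-27, 2, -12], "twist": 0, "claw": 0.1},
    {"linear": [-35, 3, -18], "twist": 0, "claw": 0.1},
    {"linear": [-42, 4, -24], "twist": 0, "claw": 0.1},
    {"linear": [-50, 5, -30], "twist": 0, "claw": 0.1},
    {"linear": [-56, 5, -38], "twist": 0, "claw": 0.1},
    {"linear": [-62, 6, -45], "twist": 0, "claw": 0.1},
    {"linear": [-68, 6, -53], "twist": 0, "claw": 0.1},
    {"linear": [-72, 7, -62], "twist": 0, "claw": 0.1},
    {"linear": [-77, 7, -71], "twist": 0, "claw": 0.1},
    {"linear": [-80, 8, -80], "twist": 0, "claw": 0.1}
  ]
}}

```text
clock: 32.12
position: [0.4627, 0.2063, 0.1147]
ee_rot: [0.001, 0.999, -0.045, 0.0]
contact_force: [-6.0, -14.5, 65.3]
width: 0.0263
gripper_force: 48.5
```

Lid is on its rim (65 N reaction). Relax, release, rise.

>>> {"api": "drive_tool", "payload": {
  "deltas": [
    {"linear": [1, 0, 5], "twist": 0, "claw": 0.1},
    {"linear": [1, 0, 4], "twist": 0, "claw": 0.1},
    {"linear": [1, 0, 4], "twist": 0, "claw": 0.6},
    {"linear": [1, 0, 4], "twist": 0, "claw": 1},
    {"linear": [1, 0, 4], "twist": 0, "claw": 1},
    {"linear": [1, 0, 4], "twist": 0, "claw": 1},
    {"linear": [1, 0, 4], "twist": 0, "claw": 1},
    {"linear": [1, 0, 40], "twist": 0, "claw": 1},
    {"linear": [1, 0, 80], "twist": 0, "claw": 1},
    {"linear": [1, -20, 120], "twist": 0, "claw": 1},
    {"linear": [1, -60, 120], "twist": 0, "claw": 1},
    {"linear": [1, -100, 120], "twist": 0, "claw": 1}
  ]
}}

```text
clock: 33.12
position: [0.4661, 0.1076, 0.2371]
ee_rot: [-0.001, 0.999, -0.044, 0.004]
contact_force: [0.6, -0.6, -0.3]
width: 0.0851
gripper_force: 0.0
```

>>> {"api": "drive_tool", "payload": {
  "deltas": [
    {"linear": [0, -200, 30], "twist": 0, "claw": 1},
    {"linear": [0, -200, 30], "twist": 0, "claw": 1},
    {"linear": [0, -200, 30], "twist": 0, "claw": 1},
    {"linear": [0, -200, 30], "twist": 0, "claw": 1},
    {"linear": [0, -200, 30], "twist": 0, "claw": 1},
    {"linear": [0, -200, 30], "twist": 0, "claw": 1},
    {"linear": [0, -200, 30], "twist": 0, "claw": 1}
  ]
}}

```text
clock: 33.7
position: [0.4644, -0.0941, 0.264]
ee_rot: [-0.0, 0.999, -0.048, 0.0]
contact_force: [-0.3, 1.0, -0.6]
width: 0.0856
gripper_force: 0.0
```

Run:
```python
from h import *
s=sensors.get_state();print(s['position'])
w,k=snap('wrist','w7');a,m=snap('scene','s7'); t,n=snap('top','t7')
o=np.hstack([cv2.resize(a[120:220,260:393],(400,300),interpolation=cv2.INTER_CUBIC),cv2.resize(w,(400,300))])
cv2.imwrite('pics/c7.png',o[:,:,::-1])
print('post pred',proj(k,[.526,-.333,.084])*400/512, proj(k,[.526,-.333,.03])*400/512)
H=np.array([.5775,.1962]);d=np.array([np.cos(-.0968),np.sin(-.0968)]);e=np.array([-d[1],d[0]])
for y in(-.1,.1):print('shut near corner px',(proj(m,[*(H-.15*d+y*e),.088])-[260,120])*3)
```

```text
[ 0.46438816 -0.09409764  0.26402837]
post pred [400.05303444  58.03305566] [370.15538782  59.77288362]
shut near corner px [ 76.15255019 119.75007385]
shut near corner px [263.18658923  97.81480664]
```

View pics/c7.png

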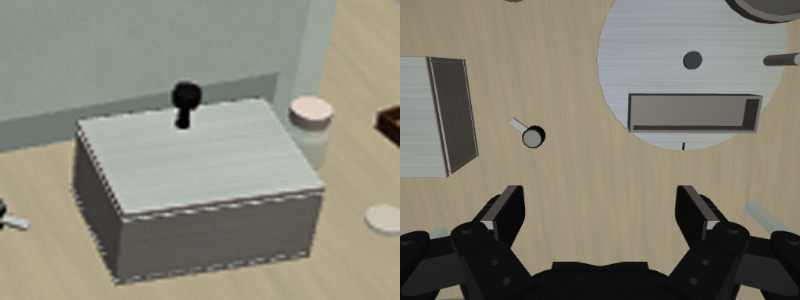

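Lid fully shut (front corners at (78,120), (265,98) match the shut model). Now the post, at the predicted place.

>>> {"api": "drive_tool", "payload": {
  "deltas": [
    {"linear": [10, -40, 0], "twist": 0, "claw": 1},
    {"linear": [20, -80, 0], "twist": 0, "claw": 1},
    {"linear": [31, -120, 0], "twist": 0, "claw": 1},
    {"linear": [41, -160, 0], "twist": 0, "claw": 1},
    {"linear": [52, -200, 0], "twist": 0, "claw": 1},
    {"linear": [62, -239, 0], "twist": 0, "claw": 1},
    {"linear": [62, -239, -35], "twist": 0, "claw": 1},
    {"linear": [62, -239, -70], "twist": 0, "claw": 1},
    {"linear": [62, -239, -105], "twist": 0, "claw": 1},
    {"linear": [62, -239, -140], "twist": 0, "claw": 1},
    {"linear": [62, -239, -175], "twist": 0, "claw": 1},
    {"linear": [62, -239, -204], "twist": 0, "claw": 1}
  ]
}}

```text
clock: 34.85
position: [0.5262, -0.3287, 0.0572]
ee_rot: [-0.001, 0.999, -0.044, -0.001]
contact_force: [-0.8, -0.2, -0.1]
width: 0.0849
gripper_force: 0.0
```

>>> {"api": "drive_tool", "payload": {
  "deltas": [
    {"linear": [0, 0, 0], "twist": 0, "claw": 0.05},
    {"linear": [0, 0, 0], "twist": 0, "claw": 0.05},
    {"linear": [0, 0, 0], "twist": 0, "claw": 0.05},
    {"linear": [0, 0, 0], "twist": 0, "claw": 0.05},
    {"linear": [0, 0, 0], "twist": 0, "claw": 0.05},
    {"linear": [0, 0, 0], "twist": 0, "claw": 0.05},
    {"linear": [0, 0, 0], "twist": 0, "claw": 0.05},
    {"linear": [0, 0, 0], "twist": 0, "claw": 0.05},
    {"linear": [0, 0, 0], "twist": 0, "claw": 0.05}
  ],
  "squeeze": 25
}}

```text
clock: 35.6
position: [0.5274, -0.3332, 0.0621]
ee_rot: [0.002, 0.999, -0.046, 0.002]
contact_force: [-1.0, -1.7, 6.0]
width: 0.0134
gripper_force: 27.2
```

>>> {"api": "drive_tool", "payload": {
  "deltas": [
    {"linear": [-14, 2, 0], "twist": 0, "claw": 0.05},
    {"linear": [-28, 6, 0], "twist": 0, "claw": 0.05},
    {"linear": [-40, 11, 0], "twist": 0, "claw": 0.05},
    {"linear": [-52, 18, 0], "twist": 0, "claw": 0.05},
    {"linear": [-63, 26, 0], "twist": 0, "claw": 0.05},
    {"linear": [-73, 36, 0], "twist": 0, "claw": 0.05},
    {"linear": [-82, 46, 0], "twist": 0, "claw": 0.05},
    {"linear": [-89, 58, 0], "twist": 0, "claw": 0.05},
    {"linear": [-94, 71, 0], "twist": 0, "claw": 0.05},
    {"linear": [-98, 84, 0], "twist": 0, "claw": 0.05},
    {"linear": [-100, 98, 0], "twist": 0, "claw": 0.05},
    {"linear": [-100, 112, 0], "twist": 0, "claw": 0.05}
  ]
}}

```text
clock: 36.6
position: [0.4246, -0.2205, 0.0616]
ee_rot: [0.001, 0.999, -0.046, -0.001]
contact_force: [-6.2, -4.0, 11.9]
width: 0.0129
gripper_force: 28.0
```

>>> {"api": "drive_tool", "payload": {
  "deltas": [
    {"linear": [2, 14, 0], "twist": 0, "claw": 0.05},
    {"linear": [5, 27, 0], "twist": 0, "claw": 0.05},
    {"linear": [11, 40, 0], "twist": 0, "claw": 0.05},
    {"linear": [18, 52, 0], "twist": 0, "claw": 0.05},
    {"linear": [26, 63, 0], "twist": 0, "claw": 0.05},
    {"linear": [36, 72, 0], "twist": 0, "claw": 0.05},
    {"linear": [47, 81, 0], "twist": 0, "claw": 0.05},
    {"linear": [59, 88, 0], "twist": 0, "claw": 0.05},
    {"linear": [72, 93, 0], "twist": 0, "claw": 0.05},
    {"linear": [85, 96, 0], "twist": 0, "claw": 0.05},
    {"linear": [99, 98, 0], "twist": 0, "claw": 0.05},
    {"linear": [110, 98, 0], "twist": 0, "claw": 0.05}
  ]
}}

```text
clock: 37.6
position: [0.5372, -0.1231, 0.0609]
ee_rot: [0.002, 0.999, -0.045, 0.0]
contact_force: [-5.3, -9.5, 6.7]
width: 0.0131
gripper_force: 26.9
```

>>> {"api": "drive_tool", "payload": {
  "deltas": [
    {"linear": [0, 0, 0], "twist": 0, "claw": 0.05},
    {"linear": [0, 0, 0], "twist": 0, "claw": 0.6},
    {"linear": [0, 0, 0], "twist": 0, "claw": 1},
    {"linear": [0, 0, 0], "twist": 0, "claw": 1},
    {"linear": [0, 0, 0], "twist": 0, "claw": 1},
    {"linear": [0, 0, 0], "twist": 0, "claw": 1},
    {"linear": [0, 0, 40], "twist": 0, "claw": 1},
    {"linear": [0, 0, 80], "twist": 0, "claw": 1},
    {"linear": [-20, 20, 120], "twist": 0, "claw": 1},
    {"linear": [-60, 30, 140], "twist": 0, "claw": 1},
    {"linear": [-100, 40, 140], "twist": 0, "claw": 1},
    {"linear": [-130, 50, 140], "twist": 0, "claw": 1}
  ]
}}

```text
clock: 38.6
position: [0.4057, -0.0714, 0.2016]
ee_rot: [0.001, 0.999, -0.046, 0.002]
contact_force: [0.2, 0.0, 1.0]
width: 0.0853
gripper_force: 0.0
```

Run:
```python
from h import *
s=sensors.get_state();print(s['position'])
w,k=snap('wrist','w8');a,m=snap('scene','s8')
o=np.hstack([cv2.resize(a,(400,300)),cv2.resize(w,(400,300))])
cv2.imwrite('pics/c8.png',o[:,:,::-1])
print('post pred',proj(k,[.542,-.124,.084])*400/512)
```

```text
[ 0.40572412 -0.07141746  0.2015979 ]
post pred [245.99314034 -13.3985838 ]
```

View pics/c8.png

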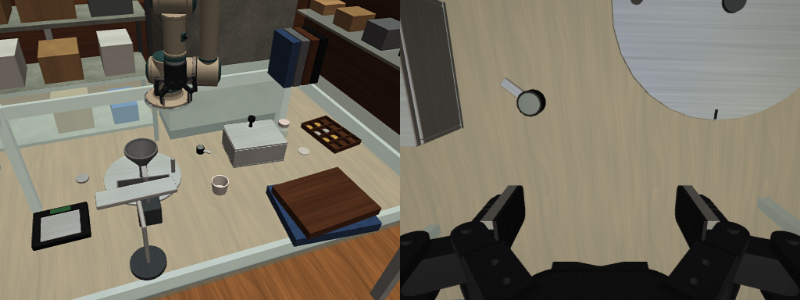

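Run:
```python
from h import *
a=cv2.imread('pics/s8.png');b=cv2.imread('pics/s0.png')
T=b[200:222,216:228]; r=cv2.matchTemplate(a[190:232,200:244],T,cv2.TM_CCOEFF_NORMED)
print(cv2.minMaxLoc(r)[1::2],'expected (16,10)')
t,n=snap('top','t8');z=cv2.imread('pics/t0.png')
r=cv2.matchTemplate(np.ascontiguousarray(t[195:218,268:296,::-1]),z[200:213,275:289],cv2.TM_CCOEFF_NORMED);print(cv2.minMaxLoc(r)[1::2],'expected (7,5)')
```

```text
(0.9781200885772705, (16, 11)) expected (16,10)
(0.9722191095352173, (7, 4)) expected (7,5)
```

```bash
python3 -c "
from h import *
print(manip.sign_off())"
```

```text
the job is handed in; nothing more can be done
None
```

I handed the job in: all four tubes stand in the case, the lid is shut, and the carousel is back at home (post within about a pixel of its starting position in both cameras); the judge returned no verdict.

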